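Checkweigh a carton of culture dishes

ROBOT

A 6-joint arm with a two-finger parallel gripper is mounted at the origin on the work surface. World frame = base frame: x ahead of the robot, y to its left, z up, the work surface at z = 0. Lengths are in m, angles in rad, forces in N, time in s.
With the tool pointing down it reaches from about 0.35 to 0.925 m from the base axis. Payload 6.4 kg.
Tool frame: the origin (TCP) lies at the very end of the fingers, on their centre line; the grasp point (between the pads) lies 19 mm behind it; y points along the fingers, z is the direction in which the jaws open and shut, and the axes are right-handed (so a half turn about y gives the same grasp; the last joint's range is limited). The gripper opens to 94 mm and grips with 3 to 60 N. Pads are 16 mm wide; open, the fingers measure 119 mm over their backs; the gripper's body (75 mm by 177 mm) begins 78 mm behind the grasp point.
Start: joints at [-1.478, 0.245, 1.558, -0, 1.339, -0.174], TCP at [0.171, -0.627, 0.205] pointing down, gripper open.
Joint ranges: [-3.13, 3.13], [-1.02, 2.26], [0.13, 2.54], [-0.95, 4.09], [0.21, 2.88], [-2.74, 2.74]. Speed limits (rad/s): [2.57, 2.57, 3.14, 3.14, 3.14, 3.14].

INTERFACE

Orientations are given as a 3x3 rotation matrix whose columns are the frame's x, y, z axes.
In Python, from cell import read_state, read_camera, get_calibration, close_job gives the robot as it stands. The module is installed in compiled form; this text tells all that it offers.
- The arm moves only by the tool servo_tool, never from a script. Its argument "moves" is a list of rows, each a list of 2 entries, a list of its own where there are three numbers: the shift along the tool's x, y, z in mm, then the turn, a rotation vector about the tool's x, y, z in rad. A call has 1 to 20 rows; each row is the pose to reach, as a shift and turn from the pose commanded when the call began, along the tool's axes at that moment; what a row does not reach only later rows make up. A row lasts 1/8 s, in which the tool goes at most 62.5 mm and 10.7 degrees, less where a joint would pass 70% of its speed; a pose out of reach is approached as far as the arm can. A call with a gripper value outside its range is refused whole. "gripper" is the gripper command: -1 is shut, 1 is fully open, values between are in proportion, set as the call begins (left out, the last holds). The fingers move at their own pace and stop on an object; "newtons" is the grip in N (left out, the last holds). Time passes only in rows, so rows that repeat a pose let the fingers close. It gives the time, the measured TCP pose, the force and the opening at its end, in the units of the state.
- read_state(): the state, without advancing time (a new reading comes with each control period).
- read_camera(name): name is "scene" or "side" or "wrist"; returns (picture, depth): 400x640x3 uint8, blue, green, red; 400x640 float32, m along the optical axis (not along the pixel's ray), 0 where there is no reading.
- get_calibration(name): a dict with "intrinsics" (3x3 intrinsics, pixels), "T" (4x4, takes a point from camera to world coordinates). Camera axes: x right, y down, z forward; pixel columns grow to the right and rows downward; lengths in m; the calibration is good to about 2 mm. A picture is of the moment at which its call begins: read the wrist's pose just before it. get_calibration takes no time and is no camera call; for the wrist camera it gives the pose at the moment of the call.
- close_job(): hands the job in, once; it reports no verdict.
The state is a dict: "clock": time; "joint_positions": joint angles; "qvel": joint speeds; "joint_torque": joint torques, N m; "eef_pos": TCP position; "ee_rot": TCP orientation; "wrist_force": force on the tool from outside, world axes, zero at the start; "torque": the same for the moment, N m; "opening": finger opening in m.
Only numpy, scipy, OpenCV 4.12 (cv2) and the standard library are available. Lean on these libraries where they do the work, as an engineer would, in place of code of your own. Each camera call takes 0.05 s, during which the arm holds its last target. There are 200 camera calls.

TASK

Check-weigh the carton of culture dishes: slide it with your fingertips, without lifting it, from the infeed table straight down the lane until it stands squarely in the middle of the weighing plate; push it smoothly rather than knocking it, and let neither the carton nor your hand touch either guide rail, because a touch spoils the reading. Then take your fingers off the carton and press the print key, the larger of the indicator's two keys, fully down and release it; leave the tare key and everything else on the bench alone.

Things in the scene. Friction and masses are not known exactly. Their poses are not given: they have to be found in the camera images.
- carton: closed brown cardboard carton of culture dishes, 110 mm long (its x axis, along the lane), 100 mm wide (y), 55 mm tall, 0.35 to 0.7 kg; origin at the centre of its underside. It starts on the steel infeed table, before the lane, a little off the lane's centre line and turned up to 0.25 rad from it, its +x end ahead.
- plate: aluminium weighing plate of the checkweigher, 160 mm long (x) by 150 mm wide (y), fixed and level, top 70 mm above the bench; origin at the centre of its top face; x points down the lane, the way the carton travels, y to the left of that, z up. The steel infeed table is flush with it: 200 mm wide, from 85 to 350 mm before the plate's centre (x = -0.085 to -0.35), with a 5 mm gap between the two.
- lane_mouth (a point): point on the infeed table's top face, on the lane's centre line, where the rails become parallel, 125 mm before the plate's centre (x = -0.125 of the plate). The lane between the rails runs from here straight to 85 mm past the plate's centre and is 124 mm wide inside.
- rail_left: left guide rail (+y side): white strip 8 mm thick, from 8 to 30 mm above the plate's top face, inner face 62 mm from the lane's centre line, x from -0.125 to 0.085 of the plate; before it a 34 mm lead-in flares outwards to 83 mm from the centre line at x = -0.155. Held by two thin upright posts outside it, 97 mm from the centre line. Fixed; its origin and axes are those of the plate.
- rail_right: right guide rail (-y side), the mirror image of the left one; its origin and axes are those of the plate.
- print_key (a joint): travel of the print key, 0 when up, 0.006 m fully down; a spring key that needs 1.5 N to start and 5 N to go fully down, and comes back up by itself.
- print_key_top (a point): centre of the top of the print key when up, 57 mm above the bench: the larger of the two round white keys on the low front shelf of the white weighing indicator, 34 mm across, on the right as seen from the robot; press straight down. It stands 10 mm above a bezel 50 mm across. The indicator is 150 mm deep, 140 mm wide and fixed; its shelf is 35 mm high, its display part behind the keys 69 mm high.
- tare_key (a joint): travel of the tare key, 0 when up, 0.006 m fully down: the smaller of the two keys, 18 mm across, 76 mm to the left of the print key; it is not to be pressed.
- flask_big: the larger conical flask with a foil cap, 84 mm across its foot, 145 mm tall; origin at the centre of its underside; to be left alone
- flask_small: the smaller conical flask with a foil cap, 64 mm across its foot, 105 mm tall; origin at the centre of its underside; to be left alone
- wash_bottle: squeeze wash bottle with a bent spout, 68 mm across, 205 mm tall; origin at the centre of its underside; to be left alone
- beaker: glass beaker, 68 mm across, 75 mm tall, open at the top; origin at the centre of its underside; to be left alone
- tape_roll: roll of clear tape lying flat, 64 mm across, 20 mm high; origin at the centre of its underside; to be left alone
- timer: white digital timer lying flat, 62 x 70 x 18 mm; origin at the centre of its underside; to be left alone
- notebook: spiral notebook with a pen on it, 210 x 150 x 14 mm (22 mm at the pen); origin at the centre of its underside; to be left alone
There are look-alikes about, which are no part of the job. Leave any red look-alike of the carton alone.

How it is judged:
On the way, in this order (a step that is already met when the one before it is completed fails the run):
1. the carton stands at rest on the middle of the weighing plate, no longer touched by the robot (x of carton in the frame of plate between -0.018 and 0.018 m and z of carton in the frame of plate below 0.004 m and angle between the x axis of carton and the x axis of plate, either way round below 0.12 rad and contact force between carton and plate above 2 N and linear speed of carton below 0.01 m/s and angular speed of carton below 0.05 rad/s and contact force between carton and the arm below 0.05 N and contact force between carton and the fingers below 0.05 N), for 0.3 s.
2. the print key is pressed down (value of joint print_key above 0.0045 m), for 0.05 s.
At the end, for the whole second after the job is handed in: The carton rests on the weighing plate, within 18 mm of its middle along the lane and within 0.12 rad of square to it, clear of both rails, at rest, and the print key has been pressed at least 4.5 mm down and is up again (x of carton in the frame of plate between -0.018 and 0.018 m and z of carton in the frame of plate below 0.004 m and angle between the x axis of carton and the x axis of plate, either way round below 0.12 rad and contact force between carton and plate above 2 N and linear speed of carton below 0.01 m/s and angular speed of carton below 0.05 rad/s and value of joint print_key below 0.001 m); the robot touches nothing.
It fails at once if a guide rail is touched, by the carton or by the robot (contact force between any of rail_left, rail_right and anything else above 0.3 N).
It fails at once if the carton is lifted or tipped instead of slid, or falls off the infeed table or the plate (z of carton in the frame of plate above 0.012 m or z of carton in the frame of plate below -0.012 m or angle between carton's own z axis and vertical above 0.12 rad).
It fails at once if the carton is flicked or knocked along, faster than 0.4 m/s (linear speed of carton above 0.4 m/s).
It fails at once if the tare key is pressed, or the print key while the carton is not standing properly on the plate (value of joint tare_key above 0.002 m or (value of joint print_key above 0.003 m and not (x of carton in the frame of plate between -0.018 and 0.018 m and z of carton in the frame of plate below 0.004 m and angle between the x axis of carton and the x axis of plate, either way round below 0.12 rad and contact force between carton and plate above 2 N))).
It fails at once if one of the other loose things is shifted by more than 20 mm (distance of any of flask_big, flask_small, wash_bottle, beaker, tape_roll, timer, notebook from where it was at the start of the episode above 0.02 m).
It also fails if it takes over 67 s, if anything falls off the work surface, if the arm or the gripper's body presses on something with over 40 N, if the wrist force passes 120 N, or if a joint passes its speed limit or range.

## Working session

There is one attempt and no reset: what is moved stays moved. The work goes in short steps, Python scripts to look and compute and a tool call to move; the robot and the scene stay as the last step left them, time stands still between calls to the robot, and variables do not carry over. Pictures are saved under pics/ and viewed, about 8 in all and at most 12, crops included, and the job is handed in when it is done.

Besides the shell and the picture viewer there is one more tool, called after "Call:" as name([rows], argument=value, ...), one row to a line, values as JSON. servo_tool: Moves the arm, as the interface text tells. Its arguments: {"type":"object","properties":{"moves":{"type":"array"},"gripper":{"type":"number"},"newtons":{"type":"number"}},"required":["moves"]}

```bash
mkdir -p pics
cat > h.py <<'E'
import numpy as np, cv2
from cell import *
def snap(name, tag):
    T=get_calibration(name); p,d=read_camera(name)
    cv2.imwrite(f'pics/{tag}.png',p); np.savez(f'pics/{tag}.npz',p=p,d=d,K=T['intrinsics'],T=T['T'])
def load(tag):
    z=np.load(f'pics/{tag}.npz'); d=z['d']; K=z['K']; T=z['T']
    v,u=np.mgrid[:d.shape[0],:d.shape[1]]
    P=np.stack([(u-K[0,2])/K[0,0]*d,(v-K[1,2])/K[1,1]*d,d],-1)@T[:3,:3].T+T[:3,3]
    P[d==0]=np.nan
    return z['p'],P
E
python3 - <<'E'
from h import *
for n in('scene','side','wrist'): snap(n,n+'0')
s=read_state(); print(s['clock'],s['eef_pos'],s['ee_rot'],s['opening'])
for n in('scene','side','wrist'): print(n,get_calibration(n)['T'].round(3).tolist())
E
```

```text
0.15 [ 0.17133806 -0.62650167  0.20459012] [[-9.64616888e-01 -1.52462886e-04  2.63655527e-01]
 [-2.63655431e-01  1.58852526e-03 -9.64615618e-01]
 [-2.71755382e-04 -9.99998727e-01 -1.57251596e-03]] 0.09406972716313365
scene [[0.311, 0.621, -0.72, 1.517], [0.95, -0.205, 0.233, -0.345], [-0.003, -0.757, -0.654, 0.973], [0.0, 0.0, 0.0, 1.0]]
side [[-0.948, -0.241, 0.209, 0.268], [-0.319, 0.717, -0.619, 0.803], [-0.001, -0.654, -0.757, 1.103], [0.0, 0.0, 0.0, 1.0]]
wrist [[0.263, -0.928, -0.263, 0.249], [-0.965, -0.254, -0.07, -0.605], [-0.002, 0.272, -0.962, 0.384], [0.0, 0.0, 0.0, 1.0]]
```

View pics/scene0.png

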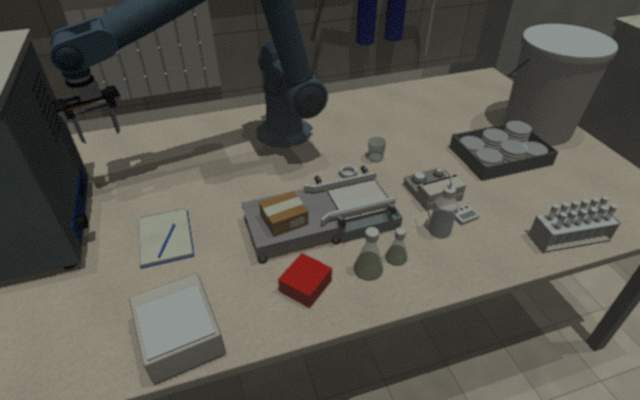

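View pics/side0.png

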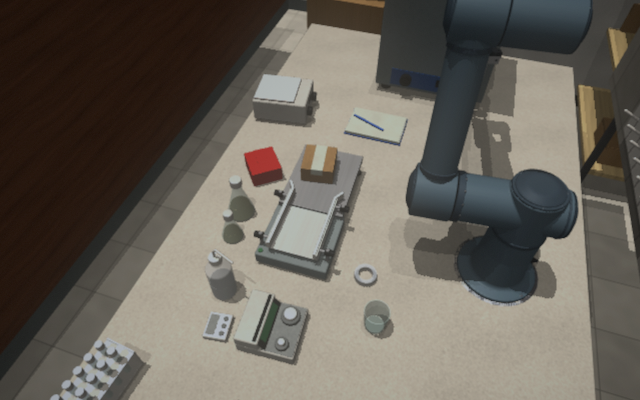

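The brown carton is on the infeed table (side view 319,162), and the red box at (263,166) is the look-alike. The plate is at (303,232). The large print key is at (291,314) and the small tare key at (281,343).

Run:
```python
from h import *
for tag in('side0','scene0'):
    p,P=load(tag); z=P[...,2]; X=P[...,0];Y=P[...,1]
    reg=(X>0.35)&(X<0.85)&(Y>-0.6)&(Y<0.4)
    def comp(m,minA=30):
        n,l,st,c=cv2.connectedComponentsWithStats((m&reg).astype(np.uint8),connectivity=4)
        for i in range(1,n):
            if st[i,4]>minA:
                q=P[l==i]; r=cv2.minAreaRect((q[:,:2]*1000).astype(np.float32))
                print('  ',c[i].round(),st[i,4],'mean',q.mean(0).round(4),'rect',np.round(r[0],1),np.round(r[1],1),round(r[2],1))
    print(tag,'carton top');comp((z>.118)&(z<.132))
    print('flush top');comp((z>.064)&(z<.0745),150)
    print('rail top');comp((z>.094)&(z<.105))
    print('keys');comp((z>.052)&(z<.061),20)
    print('disp');comp((z>.064)&(z<.0745)&(Y>0.08),80)
im=cv2.imread('pics/side0.png')[130:370,190:400]; cv2.imwrite('pics/c1.png',cv2.resize(im,None,fx=2.5,fy=2.5,interpolation=cv2.INTER_CUBIC))
```

```text
side0 carton top
   [319. 158.] 843 mean [ 0.5743 -0.146   0.125 ] rect [ 575.2 -148.5] [100.2 118.5] 9.6
   [219. 269.] 207 mean [0.6906 0.3154 0.1248] rect [694.4 310.1] [62.  50.3] 38.9
flush top
   [313. 205.] 4223 mean [ 0.5454 -0.0088  0.07  ] rect [553.3 -39.8] [201.4 437. ] 1.2
   [258. 307.] 794 mean [0.5714 0.3555 0.069 ] rect [572.1 353.7] [63.6 92.5] 2.1
rail top
   [292.  91.] 691 mean [ 0.7884 -0.477   0.0999] rect [ 793.  -482.9] [131.2 166.4] 8.0
   [317. 175.] 71 mean [ 0.564  -0.0972  0.0993] rect [566.9 -96.8] [97.8 10.8] 9.7
   [281. 212.] 270 mean [0.6177 0.073  0.0988] rect [619.2  65.5] [ 20.  238.5] 3.5
   [239. 193.] 37 mean [0.7638 0.0471 0.0992] rect [763.2  45.5] [35.4 17.1] 52.2
   [279. 191.] 34 mean [6.52e-01 6.00e-04 9.76e-02] rect [6.532e+02 2.000e-01] [15.  24.1] 89.6
   [326. 223.] 289 mean [0.4819 0.069  0.0989] rect [481.9  61.7] [239.8  20. ] 88.4
   [345. 207.] 36 mean [ 0.4495 -0.0044  0.0978] rect [449.7  -4.4] [17.2 25.1] 88.3
   [259. 232.] 43 mean [0.6499 0.1603 0.0976] rect [649.7 160.2] [26.3 13.1] 2.2
   [329. 251.] 46 mean [0.4465 0.155
[... 2679 characters left out ...]
 [47.6 12.6] 73.4
   [316. 236.] 131 mean [ 0.6564 -0.073   0.0566] rect [657.6 -70. ] [ 13.2 190.9] 3.2
   [398. 247.] 42 mean [0.7715 0.1288 0.0566] rect [770.  129.9] [37.1 18.1] 55.1
   [270. 247.] 61 mean [ 0.6596 -0.2085  0.0566] rect [ 659.7 -207.5] [77.3  6.2] 89.9
   [305. 274.] 1244 mean [ 0.7794 -0.1434  0.0558] rect [ 776.7 -142.7] [101.9 115.3] 39.2
   [371. 262.] 63 mean [0.7969 0.0365 0.0563] rect [794.6  36.8] [54.7 22.1] 75.7
disp
   [435. 187.] 312 mean [0.5787 0.3488 0.0699] rect [578.2 355.7] [63.6 93.5] 7.8
   [365. 192.] 654 mean [0.5338 0.1294 0.071 ] rect [532.7 131.6] [102.6 108.2] 89.9
   [375. 210.] 103 mean [0.622  0.1247 0.0704] rect [621.  124.8] [16.8 85.6] 0.9
```

View pics/c1.png

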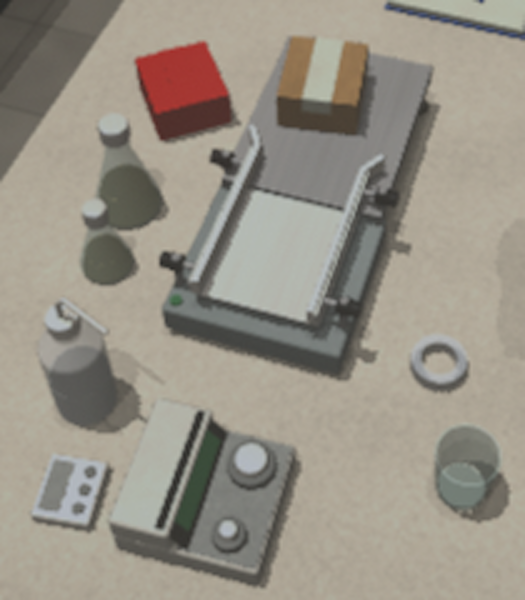

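Brown carton and rails are confirmed in the crop, with the print key at (250,465) and tare key at (228,532). From the depth data:

- **Lane:** it runs along world +y at a yaw of about 91.2°, with the plate centre near (0.551, 0.099).
- **Carton:** at about (0.577, -0.147), turned +8.4° to the lane and about 20 mm to its right.

Plan: centre and square the carton with a two-finger sideways push, then push it from behind. The fingertips stay above rail height throughout.

Call:
servo_tool([
  [[-40,0,-22],[0,0.02,0]],
  [[-90,-3,-50],[0,0.04,0]],
  [[-140,-5,-78],[0,0.06,0]],
  [[-190,-8,-106],[0,0.08,0]],
  [[-240,-10,-134],[0,0.1,0]],
  [[-290,-10,-162],[0,0.12,0]],
  [[-340,-10,-190],[0,0.14,0]],
  [[-390,-10,-218],[0,0.16,0]],
  [[-440,-10,-246],[0,0.18,0]],
  [[-490,-10,-274],[0,0.2,0]],
  [[-540,-10,-302],[0,0.22,0]],
  [[-580,-10,-324],[0,0.24,0]],
  [[-598,-10,-334],[0,0.246,0]],
  [[-598,-10,-334],[0,0.246,0]],
], gripper=0.28)

```text
clock: 1.9
eef_pos: [0.6602, -0.1468, 0.215]
ee_rot: [[-1.0, -0.001, 0.022], [-0.022, -0.0, -1.0], [0.001, -1.0, 0.0]]
wrist_force: [-0.6, -0.7, -0.4]
opening: 0.0602
```

Run:
```python
from h import *
s=read_state(); print(s['clock'],s['eef_pos'],s['ee_rot'].round(4) if hasattr(s['ee_rot'],'round') else s['ee_rot'],s['opening'],s['joint_positions'])
snap('wrist','w1')
```

```text
1.9 [ 0.66016869 -0.14681913  0.21496527] [[-9.998e-01 -1.000e-03  2.230e-02]
 [-2.230e-02 -1.000e-04 -9.998e-01]
 [ 1.000e-03 -1.000e+00  0.000e+00]] 0.06021019529710667 [-3.85929581e-01  2.98411133e-01  1.47581017e+00 -4.35233305e-04
  1.36823279e+00  1.16263377e+00]
```

View pics/w1.png

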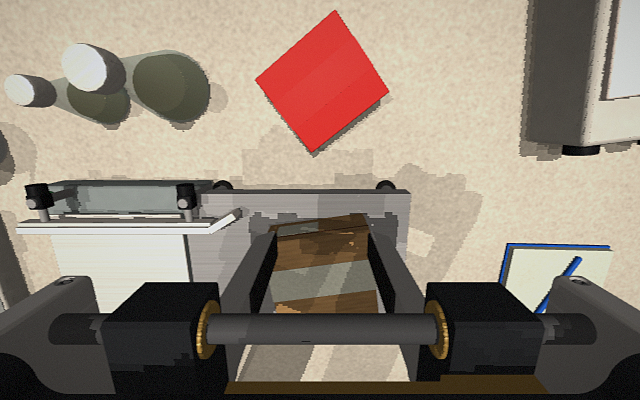

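The wrist view shows the carton between and below the fingers (about 320,260) and the right rail at left (100,225). I'll measure the right-hand edges from it.

Run:
```python
from h import *
p,P=load('w1'); z=P[...,2];X=P[...,0];Y=P[...,1]
def edge(m,sgn,y0,y1,n,lab):
    pts=[]
    for y in np.linspace(y0,y1,n+1)[:-1]:
        k=m&(Y>=y)&(Y<y+(y1-y0)/n)
        if k.sum()>3: pts.append((y+(y1-y0)/n/2,np.percentile(sgn*X[k],98)*sgn))
    a=np.array(pts); c=np.polyfit(a[:,0],a[:,1],1); print(lab,len(a),'slope',c[0].round(4),'x at y=-.147',np.polyval(c,-.147).round(4),'at .099',np.polyval(c,.099).round(4),'res',np.std(a[:,1]-np.polyval(c,a[:,0])).round(4))
ct=(z>.12)&(z<.13)&(X>.5)&(X<.66)&(Y<-.08)&(Y>-.22)
print('carton',ct.sum(),X[ct].min(),X[ct].max(),Y[ct].min(),Y[ct].max(),np.nanmedian(z[ct]))
edge(ct,1,-.19,-.105,8,'carton right')
fl=(z>.066)&(z<.074)&(X>.5)&(X<.7)
edge(fl,1,-.23,-.0,10,'infeed right')
rr=(z>.096)&(z<.103)&(X>.58)&(X<.65)
edge(rr,-1,0.0,.16,8,'rail inner'); edge(rr,1,0.0,.16,8,'rail outer')
print('rail y',Y[rr].min(),Y[rr].max())
print('infeed rear y',np.percentile(Y[fl],0.3))
```

```text
carton 7754 0.5391311550171778 0.6373158298446253 -0.20826164279995196 -0.0922144917755672 0.1255317361589347
carton right 8 slope -0.1643 x at y=-.147 0.6298 at .099 0.5893 res 0.0001
infeed right 10 slope -0.0245 x at y=-.147 0.6589 at .099 0.6529 res 0.0002
rail inner 8 slope -0.0224 x at y=-.147 0.6223 at .099 0.6168 res 0.0001
rail outer 8 slope -0.0051 x at y=-.147 0.6343 at .099 0.633 res 0.0093
rail y -0.19247321304133497 0.18646234661160216
infeed rear y -0.24757504459019508
```

Call:
servo_tool([
  [[0,30,0],[0,0,0]],
  [[0,70,0],[0,0,0]],
  [[0,110,0],[0,0,0]],
  [[0,123,0],[0,0,0]],
  [[3,123,0],[0,0,0]],
  [[6,123,0],[0,0,0]],
  [[9,123,0],[0,0,0]],
  [[12,123,0],[0,0,0]],
  [[15,123,0],[0,0,0]],
  [[18,123,0],[0,0,0]],
  [[21,123,0],[0,0,0]],
  [[24,123,0],[0,0,0]],
  [[27,123,0],[0,0,0]],
  [[30,123,0],[0,0,0]],
  [[33,123,0],[0,0,0]],
  [[36,123,0],[0,0,0]],
  [[38,123,0],[0,0,0]],
  [[38,123,0],[0,0,0]],
])

```text
clock: 4.2
eef_pos: [0.6221, -0.1478, 0.0926]
ee_rot: [[-1.0, -0.0, 0.021], [-0.021, 0.0, -1.0], [0.0, -1.0, -0.0]]
wrist_force: [3.3, -0.7, 1.7]
opening: 0.0604
```

```bash
cat >> h.py <<'E'
def carton(tag):
    p,P=load(tag); z=P[...,2];X=P[...,0];Y=P[...,1]
    m=((z>.119)&(z<.131)&(X>.46)&(X<.66)&(Y>-.25)&(Y<.2)).astype(np.uint8)
    n,l,st,c=cv2.connectedComponentsWithStats(m,connectivity=4)
    i=1+np.argmax(st[1:,4]); q=P[l==i]; print(tag,st[i,4],[np.round(t,1) for t in cv2.minAreaRect((q[:,:2]*1000).astype(np.float32))])
E
python3 - <<'E'
from h import *
s=read_state(); print(s['clock'],s['eef_pos'],s['wrist_force'])
for n in('wrist','scene','side'): snap(n,n+'2'); carton(n+'2')
E
```

```text
4.2 [ 0.62206695 -0.14779202  0.09256627] [ 3.25838591 -0.66380612  1.65141714]
wrist2 5858 [array([ 556.2, -144.5]), array([ 30.5, 103.1]), np.float64(1.3)]
scene2 266 [array([ 588.9, -137.4]), array([54.4, 67.6]), np.float64(1.5)]
side2 865 [array([ 567.6, -143. ]), array([119.3, 120.8]), np.float64(89.9)]
```

View pics/scene2.png

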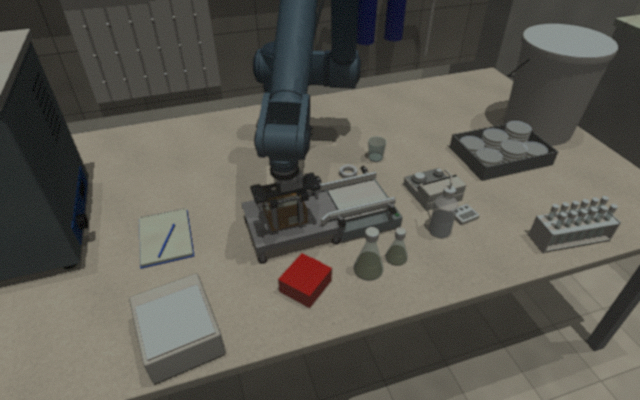

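The carton is squared (1.3° in world, same as the lane). Another 6 mm to centre it, then back off, raise and re-measure.

Call:
servo_tool([
  [[2,0,0],[0,0,0]],
  [[4,0,0],[0,0,0]],
  [[6,0,0],[0,0,0]],
  [[6,0,0],[0,0,0]],
  [[2,0,0],[0,0,0]],
  [[-10,0,0],[0,0,0]],
  [[-20,0,0],[0,0,0]],
  [[-24,-30,0],[0,0,0]],
  [[-24,-80,0],[0,0,0]],
  [[-24,-120,40],[0,0,0]],
  [[-24,-130,90],[0,0,0]],
  [[-24,-130,130],[0,0,0]],
  [[-24,-130,130],[0,0,0]],
])

```text
clock: 5.98
eef_pos: [0.6488, -0.2801, 0.2221]
ee_rot: [[-1.0, -0.0, 0.017], [-0.017, -0.0, -1.0], [0.0, -1.0, 0.0]]
wrist_force: [0.6, 0.3, -0.7]
opening: 0.0598
```

Run:
```python
from h import *
s=read_state(); print(s['clock'],s['eef_pos'],s['ee_rot'].round(4),s['wrist_force'])
for n in('wrist','scene','side'): snap(n,n+'3'); carton(n+'3')
p,P=load('wrist3'); z=P[...,2];X=P[...,0];Y=P[...,1]
ct=(z>.12)&(z<.13)&(X>.5)&(X<.66)&(Y<-.08)&(Y>-.22);fl=(z>.066)&(z<.074)&(X>.5)&(X<.7)
for m in(ct,fl):
  a=[(y,np.percentile(X[m&(abs(Y-y)<.005)],98)) for y in np.arange(-.19,-.1,.01) if (m&(abs(Y-y)<.005)).sum()>5]
  c=np.polyfit(*np.array(a).T,1); print(len(a),c, np.polyval(c,-.147))
```

```text
5.975 [ 0.64876914 -0.28012428  0.22207207] [[-9.998e-01 -5.000e-04  1.740e-02]
 [-1.740e-02 -1.000e-04 -9.998e-01]
 [ 5.000e-04 -1.000e+00  1.000e-04]] [ 0.62889235  0.34876312 -0.69612376]
wrist3 4466 [array([ 575.7, -139.7]), array([110.3,  66.2]), np.float64(89.4)]
scene3 933 [array([ 557.1, -139.4]), array([105.2, 110.9]), np.float64(0.9)]
side3 852 [array([ 552.8, -141.9]), array([100.4, 114.7]), np.float64(0.9)]
9 [-0.02039308  0.60405432] 0.607052106194917
9 [-0.01907992  0.65603125] 0.6588359966862825
```

Carton is now within 2 mm of the lane centre and square. It needs 241 mm of travel. Next: turn the jaws across the lane behind it.

Call:
servo_tool([
  [[10,0,-4],[0,-0.16,0]],
  [[20,0,-8],[0,-0.32,0]],
  [[30,0,-12],[0,-0.48,0]],
  [[40,0,-16],[0,-0.64,0]],
  [[50,0,-20],[0,-0.8,0]],
  [[60,0,-24],[0,-0.96,0]],
  [[70,0,-28],[0,-1.12,0]],
  [[80,0,-32],[0,-1.28,0]],
  [[87,0,-36],[0,-1.44,0]],
  [[87,0,-36],[0,-1.575,0]],
  [[87,40,-36],[0,-1.575,0]],
  [[87,80,-36],[0,-1.575,0]],
  [[87,110,-36],[0,-1.575,0]],
  [[87,117,-36],[0,-1.575,0]],
  [[87,117,-36],[0,-1.575,0]],
])

```text
clock: 8.0
eef_pos: [0.5616, -0.2426, 0.106]
ee_rot: [[0.026, 0.0, 1.0], [-1.0, -0.0, 0.026], [0.0, -1.0, 0.0]]
wrist_force: [0.1, 0.2, 0.6]
opening: 0.0601
```

Run:
```python
from h import *
s=read_state(); print(s['clock'],s['eef_pos'],s['ee_rot'].round(4),s['wrist_force'],s['opening'])
```

```text
8.0 [ 0.56157879 -0.24263522  0.10600005] [[ 2.610e-02  3.000e-04  9.997e-01]
 [-9.997e-01 -1.000e-04  2.610e-02]
 [ 1.000e-04 -1.000e+00  3.000e-04]] [0.1014984  0.24566169 0.59788376] 0.06013941277193333
```

Call:
servo_tool([
  [[-10,0,0],[0,0.003,0]],
  [[-20,0,0],[0,0.003,0]],
  [[-27,0,0],[0,0.003,0]],
  [[-32,0,0],[0,0.003,0]],
  [[-35,0,0],[0,0.003,0]],
  [[-38,0,0],[0,0.003,0]],
  [[-41,0,0],[0,0.003,0]],
  [[-44,0,0],[0,0.003,0]],
  [[-48,0,0],[0,0.003,0]],
  [[-53,0,0],[0,0.003,0]],
  [[-58,0,0],[0,0.003,0]],
  [[-63,0,0],[0,0.003,0]],
  [[-68,0,0],[0,0.003,0]],
  [[-73,0,0],[0,0.003,0]],
  [[-78,0,0],[0,0.003,0]],
  [[-83,0,0],[0,0.003,0]],
  [[-88,0,0],[0,0.003,0]],
  [[-92,0,0],[0,0.003,0]],
  [[-94,0,0],[0,0.003,0]],
  [[-94,0,0],[0,0.003,0]],
])

```text
clock: 10.5
eef_pos: [0.5588, -0.1489, 0.1055]
ee_rot: [[0.022, -0.0, 1.0], [-1.0, 0.001, 0.022], [-0.001, -1.0, -0.0]]
wrist_force: [0.9, -1.1, -0.1]
opening: 0.0601
```

Run:
```python
from h import *
s=read_state(); print(s['clock'],s['eef_pos'],s['ee_rot'].round(4)[:,2],s['wrist_force'],s['opening'])
for n in('wrist','scene','side'): snap(n,n+'4'); carton(n+'4')
```

```text
10.5 [ 0.55876545 -0.14887873  0.10547706] [ 9.998e-01  2.200e-02 -1.000e-04] [ 0.91225764 -1.09554114 -0.06317202] 0.060053851220877655
wrist4 38237 [array([555.1, -92.3]), array([100.4, 128.6]), np.float64(1.0)]
scene4 708 [array([556.6, -91.5]), array([106.1, 129.2]), np.float64(1.5)]
side4 930 [array([551.8, -88.9]), array([101.4, 123.6]), np.float64(1.3)]
```

View pics/wrist4.png

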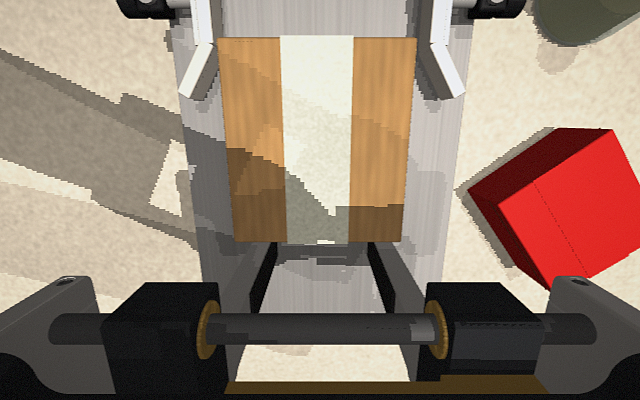

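The carton is square and central, just entering the lead-ins (front edge at row 38, rails at columns 200 and 435). Continue.

Call:
servo_tool([
  [[-2,0,0],[0,0,0]],
  [[-6,0,0],[0,0,0]],
  [[-11,0,0],[0,0,0]],
  [[-16,0,0],[0,0,0]],
  [[-22,0,0],[0,0,0]],
  [[-28,0,0],[0,0,0]],
  [[-34,0,0],[0,0,0]],
  [[-40,0,0],[0,0,0]],
  [[-46,0,0],[0,0,0]],
  [[-52,0,0],[0,0,0]],
  [[-58,0,0],[0,0,0]],
  [[-64,0,0],[0,0,0]],
  [[-70,0,0],[0,0,0]],
  [[-76,0,0],[0,0,0]],
  [[-82,0,0],[0,0,0]],
  [[-87,0,0],[0,0,0]],
  [[-92,0,0],[0,0,0]],
  [[-96,0,0],[0,0,0]],
  [[-98,0,0],[0,0,0]],
  [[-98,0,0],[0,0,0]],
])

```text
clock: 13.15
eef_pos: [0.5566, -0.0509, 0.1054]
ee_rot: [[0.022, -0.0, 1.0], [-1.0, 0.001, 0.022], [-0.001, -1.0, -0.0]]
wrist_force: [0.2, -1.0, -0.9]
opening: 0.0604
```

```bash
cat >> h.py <<'E'
def lanecheck(tag):
    p,P=load(tag); z=P[...,2];X=P[...,0];Y=P[...,1]
    ct=(z>.12)&(z<.13)&(abs(X-.555)<.08)
    r=(z>.096)&(z<.103)
    yf=np.percentile(Y[ct],99.7); print('carton front y',yf)
    for y in np.arange(-.06,.16,.02):
        b=abs(Y-y)<.006
        o=[]
        for m,f in((r&b&(X<.52),lambda a:np.percentile(a,98)),(ct&b,lambda a:np.percentile(a,1)),(ct&b,lambda a:np.percentile(a,99)),(r&b&(X>.59),lambda a:np.percentile(a,2))):
            o.append(round(float(f(X[m])),4) if m.sum()>5 else None)
        print(round(y,3),o)
    rr=r&((abs(X-.485)<.02)|(abs(X-.622)<.02)); print('rail y range',Y[rr].min(),np.percentile(Y[rr],99.8))
E
python3 - <<'E'
from h import *
s=read_state(); print(s['clock'],s['eef_pos'],s['ee_rot'].round(4)[:,2],s['wrist_force'],s['opening'])
snap('wrist','w5'); lanecheck('w5')
for n in('scene','side'): snap(n,n+'5'); carton(n+'5')
E
```

```text
13.15 [ 0.55658682 -0.05086504  0.10543976] [ 9.998e-01  2.200e-02 -1.000e-04] [ 0.23616793 -1.03134043 -0.89021194] 0.06038543804760296
carton front y 0.06947471612824763
-0.06 [0.4788, 0.5267, 0.5872, None]
-0.04 [0.4893, 0.5052, 0.6019, 0.6246]
-0.02 [0.4939, 0.5049, 0.6021, 0.6175]
0.0 [0.4933, 0.5046, 0.6016, 0.6173]
0.02 [0.493, 0.5041, 0.6011, 0.6166]
0.04 [0.4926, 0.5036, 0.6007, 0.6162]
0.06 [0.4922, 0.5031, 0.6003, 0.6157]
0.08 [0.4918, None, None, 0.6152]
0.1 [None, None, None, 0.6149]
0.12 [None, None, None, None]
0.14 [None, None, None, None]
rail y range -0.05662633109538007 0.09494146190873705
scene5 628 [array([556.2,   5.9]), array([103.1, 133.3]), np.float64(3.6)]
side5 1067 [array([549.1,   6.6]), array([101.1, 128.3]), np.float64(1.0)]
```

View pics/w5.png

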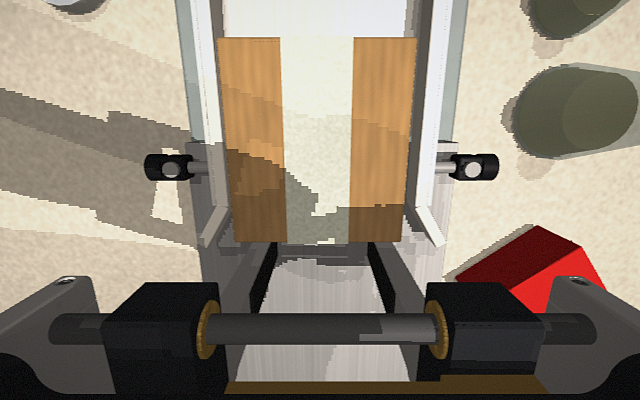

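Aligned, with about 10 and 15 mm clearance to the rails at column 218 and 416. About 85 mm remain. I'll finish the push with a gentle stop and then back off.

Call:
servo_tool([
  [[-2,0,0],[0,0,0]],
  [[-6,0,0],[0,0,0]],
  [[-11,0,0],[0,0,0]],
  [[-16,0,0],[0,0,0]],
  [[-21,0,0],[0,0,0]],
  [[-26,0,0],[0,0,0]],
  [[-31,0,0],[0,0,0]],
  [[-36,0,0],[0,0,0]],
  [[-41,0,0],[0,0,0]],
  [[-46,0,0],[0,0,0]],
  [[-51,0,0],[0,0,0]],
  [[-56,0,0],[0,0,0]],
  [[-61,0,0],[0,0,0]],
  [[-66,0,0],[0,0,0]],
  [[-71,0,0],[0,0,0]],
  [[-76,0,0],[0,0,0]],
  [[-80,0,0],[0,0,0]],
  [[-83,0,0],[0,0,0]],
  [[-85,0,0],[0,0,0]],
  [[-85,0,0],[0,0,0]],
])

```text
clock: 15.8
eef_pos: [0.5548, 0.034, 0.1055]
ee_rot: [[0.022, 0.0, 1.0], [-1.0, 0.001, 0.022], [-0.001, -1.0, 0.0]]
wrist_force: [0.7, -1.7, 1.7]
opening: 0.0601
```

Call:
servo_tool([
  [[2,0,0],[0,0,0]],
  [[10,0,0],[0,0,0]],
  [[25,0,0],[0,0,0]],
  [[40,-20,0],[0,0,0]],
  [[40,-60,0],[0,0,0]],
  [[40,-110,0],[0,0,0]],
  [[40,-130,0],[0,0,0]],
  [[40,-130,0],[0,0,0]],
], gripper=0.28)

```text
clock: 16.8
eef_pos: [0.5562, -0.0069, 0.2362]
ee_rot: [[0.022, 0.002, 1.0], [-1.0, -0.0, 0.022], [0.0, -1.0, 0.002]]
wrist_force: [0.7, 1.0, -0.1]
opening: 0.0601
```

Run:
```python
from h import *
s=read_state(); print(s['clock'],s['eef_pos'],s['ee_rot'].round(4)[:,2],s['wrist_force'],s['joint_positions'])
snap('wrist','w6'); lanecheck('w6')
for n in('scene','side'): snap(n,n+'6'); carton(n+'6')
carton('w6')
```

```text
16.8 [ 0.55620013 -0.00686461  0.23622184] [0.9998 0.0215 0.0021] [ 0.71470663  1.04199283 -0.10128693] [-2.16204477e-01 -1.10621507e-03  1.77035976e+00  4.91601486e-05
  1.37018103e+00 -2.37755403e-01]
carton front y 0.15422938501133024
-0.06 [0.4775, None, None, None]
-0.04 [0.4885, None, None, 0.6251]
-0.02 [0.4937, None, None, 0.6178]
0.0 [0.493, None, None, 0.6173]
0.02 [0.4929, None, None, 0.6167]
0.04 [0.4924, 0.5029, 0.5988, 0.6163]
0.06 [0.492, 0.5029, 0.6001, 0.6158]
0.08 [0.4915, 0.5027, 0.5998, 0.6153]
0.1 [0.4912, 0.5023, 0.5994, 0.615]
0.12 [0.4907, 0.5015, 0.599, 0.6147]
0.14 [0.4902, 0.5012, 0.5986, 0.6141]
rail y range -0.056187571612496295 0.18376344638128939
scene6 832 [array([552.2, 100.3]), array([105.8, 113.3]), np.float64(0.2)]
side6 1186 [array([547.7,  97. ]), array([101. , 115.1]), np.float64(0.9)]
w6 13318 [array([550.9,  99.3]), array([100.1, 110.9]), np.float64(1.2)]
```

View pics/w6.png

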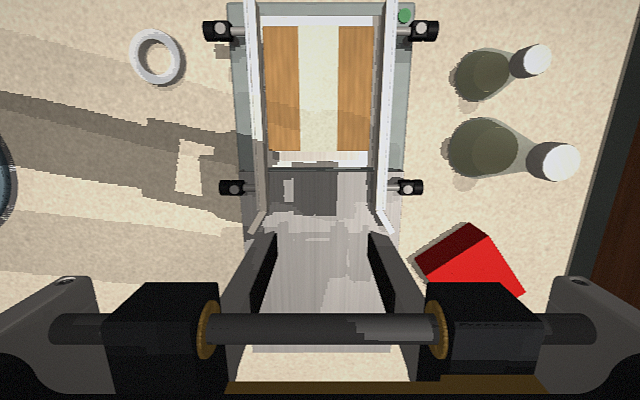

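The carton is at (0.551, 0.099) and the plate centre comes out at y = 0.0988 from the rail ends. It is square (1.2° against a lane yaw of 1.3°) and clear of both rails, and the hand is off it. Now to the print key at about (0.494, 0.340), with the fingers shut and the jaws along y to stay clear of the wash bottle.

Call:
servo_tool([
  [[-20,0,-3],[0,-0.1,0]],
  [[-50,0,-8],[0,-0.24,0]],
  [[-80,0,-13],[0,-0.38,0]],
  [[-110,0,-18],[0,-0.52,0]],
  [[-140,0,-23],[0,-0.66,0]],
  [[-170,0,-28],[0,-0.8,0]],
  [[-200,0,-33],[0,-0.94,0]],
  [[-230,0,-38],[0,-1.08,0]],
  [[-260,0,-43],[0,-1.22,0]],
  [[-290,0,-48],[0,-1.36,0]],
  [[-320,0,-52],[0,-1.5,0]],
  [[-340,0,-55],[0,-1.57,0]],
  [[-348,0,-55],[0,-1.59,0]],
  [[-348,0,-55],[0,-1.59,0]],
], gripper=-1)

```text
clock: 18.7
eef_pos: [0.4929, 0.3402, 0.2348]
ee_rot: [[0.999, -0.001, -0.041], [0.041, -0.001, 0.999], [-0.001, -1.0, -0.001]]
wrist_force: [0.5, 0.9, 0.2]
opening: 0.0001
```

Run:
```python
from h import *
s=read_state(); print(s['clock'],s['eef_pos'],s['ee_rot'].round(4),s['wrist_force'],s['opening'])
snap('wrist','w7')
p,P=load('w7'); z=P[...,2];X=P[...,0];Y=P[...,1]
m=((z>.053)&(z<.061)&(X>.4)&(X<.6)&(Y>.25)&(Y<.5)).astype(np.uint8)
n,l,st,c=cv2.connectedComponentsWithStats(m)
for i in range(1,n):
    if st[i,4]>40:
        q=P[l==i]; print(c[i].round(),st[i,4],q.mean(0).round(4),cv2.minEnclosingCircle((q[:,:2]*1000).astype(np.float32)))
```

```text
18.7 [0.49294877 0.34023772 0.23484719] [[ 9.992e-01 -8.000e-04 -4.060e-02]
 [ 4.060e-02 -6.000e-04  9.992e-01]
 [-8.000e-04 -1.000e+00 -6.000e-04]] [0.46187286 0.92300306 0.17357033] 0.00011664614731375465
[321. 186.] 532 [0.4942 0.3393 0.0575] ((494.7154541015625, 339.6580810546875), 16.80623435974121)
[381. 184.] 152 [0.4892 0.4147 0.0571] ((489.3282470703125, 415.1864013671875), 8.72856616973877)
[348. 221.] 619 [0.5394 0.3767 0.057 ] ((545.914794921875, 376.744873046875), 69.24874877929688)
```

View pics/w7.png

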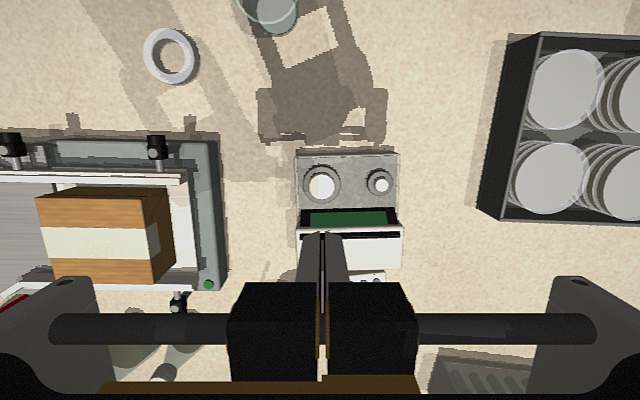

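Print key is at (321,186): centre (0.4947, 0.3397), 33.6 mm across, top at z = 0.057. The 17 mm tare key at (381,184) is 75 mm away. Pressing.

Call:
servo_tool([
  [[2,40,0],[0,0,0]],
  [[2,90,0],[0,0,0]],
  [[2,140,0],[0,0,0]],
  [[2,165,0],[0,0,0]],
  [[2,172,0],[0,0,0]],
  [[2,176,0],[0,0,0]],
  [[2,179,0],[0,0,0]],
  [[2,182,0],[0,0,0]],
  [[2,184,0],[0,0,0]],
  [[2,184,0],[0,0,0]],
  [[2,184,0],[0,0,0]],
  [[2,184,0],[0,0,0]],
])

```text
clock: 20.25
eef_pos: [0.496, 0.3408, 0.0522]
ee_rot: [[0.999, 0.002, -0.041], [0.041, 0.001, 0.999], [0.002, -1.0, 0.001]]
wrist_force: [2.8, -0.0, 3.7]
opening: 0.0004
```

Only about 4.8 mm down, so a bit further to the stop before releasing.

Call:
servo_tool([
  [[0,1,0],[0,0,0]],
  [[0,2,0],[0,0,0]],
  [[0,2,0],[0,0,0]],
  [[0,2,0],[0,0,0]],
])

```text
clock: 20.75
eef_pos: [0.496, 0.3408, 0.0511]
ee_rot: [[0.999, 0.002, -0.041], [0.041, 0.001, 0.999], [0.002, -1.0, 0.0]]
wrist_force: [1.1, -1.5, 11.3]
opening: 0.0003
```

Call:
servo_tool([
  [[0,-3,0],[0,0,0]],
  [[0,-8,0],[0,0,0]],
  [[0,-30,0],[0,0,0]],
  [[0,-80,0],[0,0,0]],
  [[0,-130,0],[0,0,0]],
  [[0,-150,0],[0,0,0]],
  [[0,-150,0],[0,0,0]],
  [[0,-150,0],[0,0,0]],
])

```text
clock: 21.75
eef_pos: [0.4934, 0.3398, 0.1964]
ee_rot: [[0.999, -0.005, -0.041], [0.041, -0.002, 0.999], [-0.005, -1.0, -0.002]]
wrist_force: [-0.4, -0.9, -0.4]
opening: 0.0007
```

Run:
```python
from h import *
s=read_state(); print(s['clock'],s['eef_pos'],s['wrist_force'])
for n in('wrist','side','scene'): snap(n,n+'8'); 
carton('side8');carton('scene8');carton('wrist8')
p,P=load('wrist8'); z=P[...,2];k=np.hypot(P[...,0]-.4947,P[...,1]-.3397)<.012
print('key top z',np.nanmedian(z[k]))
```

```text
21.75 [0.49341339 0.33981265 0.19637442] [-0.38016081 -0.89979942 -0.44103175]
side8 11 [array([559.9,  44.5]), array([15.7,  8.4]), np.float64(39.7)]
scene8 821 [array([551.8,  99.9]), array([104.7, 113.5]), np.float64(1.1)]
wrist8 10118 [array([551. ,  98.2]), array([100.4, 114.6]), np.float64(1.5)]
key top z 0.23702388647433162
```

Bottomed out (z = 0.0511, 11 N) and released; the carton hasn't moved. My key-height check hit the gripper instead of the key, so I'll repeat it with a filter and hand in.

Run:
```python
from h import *
for t in('wrist8','scene8','side8'):
    p,P=load(t); z=P[...,2];k=(np.hypot(P[...,0]-.4947,P[...,1]-.3397)<.013)&(z<.08); print(t,k.sum(),np.nanmedian(z[k]) if k.any() else None)
close_job()
```

```text
wrist8 404 0.0577896021628547
scene8 33 0.05749235964405719
side8 80 0.05691612869339224
the job is handed in; nothing more can be done
```

The carton is standing on the weighing plate and the print key has been pressed and released; the job is handed in at about 22 s of the 67 s allowed. `close_job()` gives no verdict, so the results below are my own measurements.

- **Slide:** I squared and centred the carton on the infeed table with a two-finger sideways push. I then slid it down the lane at about 50 mm/s or less, with the fingertips above rail height.
- **Carton position:** After I let go, it measured within about 1 mm of the plate's middle along the lane. It was within about 0.01 rad of square and roughly 10 mm clear of the left rail and 15 mm of the right. The scene and wrist cameras found it unmoved after the key press.
- **Print key:** I pressed it to its stop (fingertip at z = 0.051 m, 11 N). Afterwards all three cameras read its top at 0.057 to 0.058 m, so it is up again. I did not go near the tare key.

**Checks that failed or disagreed:**
- The scene and side cameras differed by up to about 5 mm sideways across the lane. I relied on the wrist camera, which sees the carton and both rails in the same view.
- My first carton check from the side camera after the press found too few points to use.
- My first key-height reading picked up the gripper instead of the key. I repeated it with a filter.

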